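# Clear the lamp test station, then press and hold a globe lamp in the spring test socket

### The job

First clear the two lamps left standing in front of the spring test socket: set each one, without dropping it, into the blue bin that already holds its own kind (white spot with the spots, silver reflector with the reflectors) and let it go. Then take the white opal globe lamp out of the wooden block, put it cap first and upright into the brass ring of the socket, and press it straight down against the spring until the tip of its cap bears firmly on the centre contact; finish while still holding it down, because the meter reads only as long as the lamp is held. Leave the amber globe and everything else on the bench where it is.

Things in the scene. Friction and masses are not known exactly. Their poses are not given: they have to be found in the camera images.
- globe: white opal globe lamp, the one to test; stands cap down in one of the two holes of the wooden block. 80 mm tall overall, about 70 g. Origin: the tip of its cap (lowest point), +z up along the lamp. Above the origin: rounded lead-in to 9 mm, metal screw cap 26 mm diameter up to 27 mm, flat shoulder 34 mm wide at 27 mm, white housing widening to 45 mm diameter at 42 mm and straight-sided (best to grip) from 42 to 58 mm, then an opal dome of 45 mm diameter up to 80 mm.
- amber: amber-domed globe lamp, same shape and origin as the opal one, in the other hole of the block; to be left alone
- rack: fixed wooden block 60 x 155 x 34 mm high with two through holes of 29 mm diameter on its y axis at +-42 mm; the lamps hang in them by their shoulders. Origin: centre of its underside. It may stand on the left or on the right.
- fixture: spring test socket, fixed to the bench: aluminium base plate 110 x 110 x 10 mm, white nylon turret of 68 mm diameter up to 46 mm height, above it the sprung brass ring; four small red and black terminals (30 mm high) on the side away from the robot. Origin: centre of the underside. Nothing of it stands higher than the ring's top.
- ring_seat (a point): centre of the top face of the sprung brass ring (moves with it): 71 mm above the bench with the ring up. Ring: outer diameter 54 mm, hole 29 mm, 8 mm thick, with a sleeve of 31 mm bore below it. The globe lamp's cap (26 mm) goes through the hole and its shoulder rests on this face.
- ring (a joint): downward travel of the sprung ring in m: 0 up, pushed out by its spring; 0.016 at its own end stop. The spring takes about 2 N to start and about 7 N at 0.014, where the tip of a lamp seated on the ring meets the centre contact; beyond that all further push bears on the contact.
- stud: fixed brass centre contact, 10 mm diameter, upright on the socket's axis deep inside the ring. Origin: centre of its foot; its top lies 20 mm above that, 30 mm above the bench (41 mm below the raised ring's top).
- spot: white spot lamp with a black neck and two short pins, standing on its face in front of the socket, pins up. 54 mm tall, about 50 g. Origin: centre of its face (underside), z up. Face 50 mm diameter, tapering from 7 mm height to a black neck of 27 mm diameter from 30 to 46 mm height (grip here).
- reflector: silver reflector lamp with a small brass screw cap, standing on its face in front of the socket, cap up. 86 mm tall, about 55 g. Origin: centre of its face (underside), z up. Face 50 mm diameter, tapering to a silver neck of 26 mm diameter from 42 to 64 mm height (grip here), brass cap 14 mm diameter above.
- bin_spots: fixed blue open bin for the white spots, 160 (x) x 150 (y) mm outside, walls 3 mm thick and 65 mm high, floor 4 mm thick, front lip (-x side, towards the robot, with white label) 35 mm high. Origin: centre of its underside. One white spot already stands in its rear (+x) half. The two bins may swap sides.
- bin_reflectors: fixed blue open bin for the silver reflectors, same as the other bin; one silver reflector already stands in its rear (+x) half. Origin: centre of its underside.
- spot_in_bin: the white spot already in its bin, 42 mm behind (+x of) the bin's centre; same shape and origin as the other spot
- reflector_in_bin: the silver reflector already in its bin, 42 mm behind (+x of) the bin's centre; same shape and origin as the other reflector
- carton: fixed cardboard carton 70 x 130 x 75 mm high, on the side where the wooden block is not. Origin: centre of its underside.
- hygrometer: bystander: upright white digital thermometer 22 x 110 x 75 mm on the right, behind the right-hand bin; leave it alone. Origin: centre of its underside.
- lampholder: bystander: white ceramic lampholder, 48 mm diameter and 48 mm high, on the left, behind the left-hand bin; leave it alone. Origin: centre of its underside.

How it is judged:
On the way, in this order (a step that is already met when the one before it is completed fails the run):
1. the white spot and the silver reflector each stand or lie released in the bin of their own kind (x of spot in the frame of bin_spots between -0.078 and 0.078 m and y of spot in the frame of bin_spots between -0.073 and 0.073 m and z of spot in the frame of bin_spots between -0.01 and 0.05 m and contact force between each of spot, reflector and the fingers below 0.1 N and linear speed of each of spot, reflector below 0.05 m/s and x of reflector in the frame of bin_reflectors between -0.078 and 0.078 m and y of reflector in the frame of bin_reflectors between -0.073 and 0.073 m and z of reflector in the frame of bin_reflectors between -0.01 and 0.05 m), for 0.2 s.
2. the opal globe lamp sits upright in the sprung ring and is pressed down onto the centre contact (horizontal distance between globe and ring_seat below 0.005 m and angle between globe's own z axis and vertical below 0.12 rad and value of joint ring above 0.0125 m and contact force between globe and stud above 1.5 N), for 0.2 s.
At the end, for the whole second after the job is handed in: Robot still holds the opal lamp down: under 5 mm off the ring axis, tilt under 0.12 rad, ring down over 12.5 mm, over 1.5 N on the centre contact, 3 N on the ring, 4 N from the robot, still. Spot and reflector released, at rest in the bins of their kind, with the lamps already there (all of step 1 and all of step 2 and contact force between globe and ring above 3 N and (contact force between globe and the fingers above 4 N or contact force between globe and the arm above 4 N) and linear speed of globe below 0.02 m/s and x of spot_in_bin in the frame of bin_spots between -0.078 and 0.078 m and y of spot_in_bin in the frame of bin_spots between -0.073 and 0.073 m and z of spot_in_bin in the frame of bin_spots between -0.01 and 0.05 m and x of reflector_in_bin in the frame of bin_reflectors between -0.078 and 0.078 m and y of reflector_in_bin in the frame of bin_reflectors between -0.073 and 0.073 m and z of reflector_in_bin in the frame of bin_reflectors between -0.01 and 0.05 m); the arm keeps its last pose, push and grip.
It fails at once if the amber globe, hygrometer or lampholder is moved by more than 30 mm (distance of any of amber, hygrometer, lampholder from where it was at the start of the episode above 0.03 m).
It fails at once if one of the handled lamps is dropped or thrown (falls freely by more than about 4 cm) ((contact force between globe and anything else below 0.02 N and linear speed of globe above 0.9 m/s) or (contact force between spot and anything else below 0.02 N and linear speed of spot above 0.9 m/s) or (contact force between reflector and anything else below 0.02 N and linear speed of reflector above 0.9 m/s)).
It also fails if it takes over 72 s, if anything falls off the work surface, if the arm or the gripper's body presses on something with over 40 N, if the wrist force passes 120 N, or if a joint passes its speed limit or range.

### The arm

A 7-joint arm with a two-finger parallel gripper is mounted at the origin on the work surface. World frame = base frame: x ahead of the robot, y to its left, z up, the work surface at z = 0. Lengths are in m, angles in rad, forces in N, time in s.
With the tool pointing down it reaches from about 0.35 to 0.9 m from the base axis. Payload 8.1 kg.
Tool frame: the origin (TCP) lies on the centre line of the jaws, within the pads' length; the fingertips stand 8 mm ahead of it and the grasp point (between the pads) lies 11 mm behind it; z points along the fingers, y is the direction in which the jaws open and shut (so a half turn about z gives the same grasp; the last joint's range is limited). The gripper opens to 92 mm and grips with 3 to 60 N. Pads are 19 mm wide; open, the fingers measure 130 mm over their backs; the gripper's body (75 mm by 190 mm) begins 47 mm behind the grasp point.
Start: joints at [-1.267, 0.434, 0.025, 1.573, -0.012, 1.134, -0.075], TCP at [0.247, 0.574, 0.235] pointing down, gripper open.
Joint ranges: [-2.62, 2.62], [-0.44, 2.09], [-1.27, 1.32], [0.08, 2.57], [-1.32, 4.46], [0.12, 2], [-2.74, 2.74]. Speed limits (rad/s): [2.22, 2.22, 3.01, 3.01, 3.14, 3.14, 3.14].

### API

Orientations are given as a unit quaternion [w, x, y, z].
In Python, from rig import ctrl, imaging, workorder gives the robot as it stands.
- The arm moves only by the tool step_arm, never from a script. Its argument "plan" is one flat list of numbers, 6 for each row, row after row: the shift along the tool's x, y, z in cm, then the turn, a rotation vector about the tool's x, y, z in degrees. In form: [dx, dy, dz, wx, wy, wz, dx, dy, dz, wx, wy, wz, ...]. A call has 1 to 10 rows; each row shifts and turns the commanded pose from where the row before left it, along the tool's axes as they then stand; what a row does not reach is not made up. A row lasts 1/8 s, in which the tool goes at most 62.5 mm and 10.7 degrees, less where a joint would pass 70% of its speed; a pose out of reach is approached as far as the arm can. A call with a gripper value outside its range is refused whole. "hand" is the finger opening in cm, from 0 to 9.18, set as the call begins (left out, the last holds). The fingers move at their own pace and stop on an object; the grip force is fixed at half the most. Time passes only in rows, so rows that do not move let the fingers close. It gives the time, the measured TCP pose, the force and the opening at its end, in the units of the state.
- ctrl.sense(): the state, without advancing time (a new reading comes with each control period).
- imaging.snapshot(name): name is "side" or "top"; returns a dict with "color" (384x512x3 uint8, red, green, blue), "camera_matrix" (3x3 intrinsics, pixels), "origin" and "rotation" of the camera in the world. Camera axes: x right, y up, looking along -z (the intrinsics and any distortion apply to the point x, -y, -z); pixel columns grow to the right and rows downward; lengths in m; the calibration is good to about 2 mm. A picture is of the moment at which its call begins. There is no depth.
- workorder.hand_in(): hands the job in, once; it reports no verdict.
The state is a dict: "clock": time; "joints": joint angles; "joint_velocities": joint speeds; "effort": joint torques, N m; "position": TCP position; "ee_rot": TCP orientation; "wrist_force": force on the tool from outside, world axes, zero at the start; "ft_torque": the same for the moment, N m; "finger_gap": opening from 0.0 (shut) to 1.0 (fully open).
Only numpy, scipy, OpenCV 4.12 (cv2) and the standard library are available. Lean on these libraries where they do the work, as an engineer would, in place of code of your own. Each camera call takes 0.05 s, during which the arm holds its last target. There are 200 camera calls.

## Working session

There is one attempt and no reset: what is moved stays moved. The work goes in short steps, Python scripts to look and compute and a tool call to move; the robot and the scene stay as the last step left them, time stands still between calls to the robot, and variables do not carry over. Pictures are saved under pics/ and viewed, about 8 in all and at most 12, crops included, and the job is handed in when it is done.

Besides the shell and the picture viewer there is one more tool, called after "Emit:" as name(argument=value, ...) on one line, values as JSON. step_arm: Moves the arm, as the interface text tells. Its arguments: {"type":"object","properties":{"plan":{"type":"array"},"hand":{"type":"number"}},"required":["plan"]}

```bash
mkdir -p pics; ls; cat > h.py <<'E'
import numpy as np, cv2
from rig import ctrl, imaging, workorder
def snap(n,f=None,crop=None,s=1):
    d=imaging.snapshot(n); im=d["color"][:,:,::-1]
    if f:
        if crop: im=im[crop[1]:crop[3],crop[0]:crop[2]]
        cv2.imwrite("pics/"+f,cv2.resize(im,None,fx=s,fy=s,interpolation=cv2.INTER_CUBIC))
    return d
def p2w(d,u,v,z):
    K=np.array(d["camera_matrix"]);R=np.array(d["rotation"]);o=np.array(d["origin"])
    r=np.linalg.inv(K)@[u,v,1]; r=R@[r[0],-r[1],-r[2]]
    return o+r*(z-o[2])/r[2]
def w2p(d,p):
    K=np.array(d["camera_matrix"]);R=np.array(d["rotation"]);o=np.array(d["origin"])
    c=R.T@(np.array(p)-o); q=K@[c[0],-c[1],-c[2]]; return q[:2]/q[2]
E
python3 - <<'E'
from h import *
import pickle
print(ctrl.sense())
t=snap("top","t0.png",s=1.5);s=snap("side","s0.png",s=1.5)
pickle.dump((t,s),open("d.pkl","wb"))
for d in(t,s): print({k:np.round(v,3).tolist() for k,v in d.items() if k!="color"})
E
```

```text
pics
{'clock': 0.0, 'joints': array([-1.26660935,  0.43523093,  0.02497431,  1.57412665, -0.01161456,
        1.13396353, -0.07507879]), 'joint_velocities': array([-0.00206768,  0.0004556 , -0.00051337,  0.00154298, -0.00031995,
        0.00136725,  0.00083093]), 'effort': array([-2.17950044e-03, -6.67827988e+01,  9.83553194e-01, -3.14471233e+01,
       -6.08260953e-02,  4.23333503e-02,  1.58638977e-04]), 'position': array([0.24713681, 0.57351383, 0.23392859]), 'ee_rot': array([-9.50270424e-05,  2.02021527e-01,  9.79380762e-01, -7.85922565e-04]), 'wrist_force': array([0.29079247, 0.1998556 , 0.14861918]), 'ft_torque': array([-0.00089407, -0.04092622, -0.01388821]), 'finger_gap': 0.9987972768717479}
{'camera_matrix': [[395.56, 0.0, 254.915], [0.0, 395.56, 198.446], [0.0, 0.0, 1.0]], 'origin': [0.426, -0.0, 1.003], 'rotation': [-0.699, -0.046, 0.036, 0.712]}
{'camera_matrix': [[424.81, 0.0, 260.184], [0.0, 424.81, 190.198], [0.0, 0.0, 1.0]], 'origin': [0.525, -0.7, 0.905], 'rotation': [0.941, 0.337, -0.001, 0.009]}
```

```bash
sed -i 's/R=np.array(d\["rotation"\])/R=rot(d["rotation"])/; s/^from rig.*/&\nfrom scipy.spatial.transform import Rotation as Ro\ndef rot(q): return Ro.from_quat(np.roll(q,-1)).as_matrix()/' h.py
python3 - <<'E'
from h import *
import pickle
for d in pickle.load(open("d.pkl","rb")):
  print(p2w(d,256,192,0), w2p(d,[.5,0,0]), w2p(d,[.6,0,0]), w2p(d,[.5,.1,0]))
print(rot(ctrl.sense()["ee_rot"]).round(3))
E
```

```text
[0.55987139 0.00957097 0.        ] [260.18910765 215.28195823] [259.44222307 176.45187114] [220.88898816 216.01747144]
[0.50825496 0.03610823 0.        ] [252.6271615  202.34756161] [289.78089583 203.00147711] [253.61004298 174.51233341]
[[-0.918  0.396 -0.   ]
 [ 0.396  0.918 -0.001]
 [-0.    -0.001 -1.   ]]
```

View pics/t0.png

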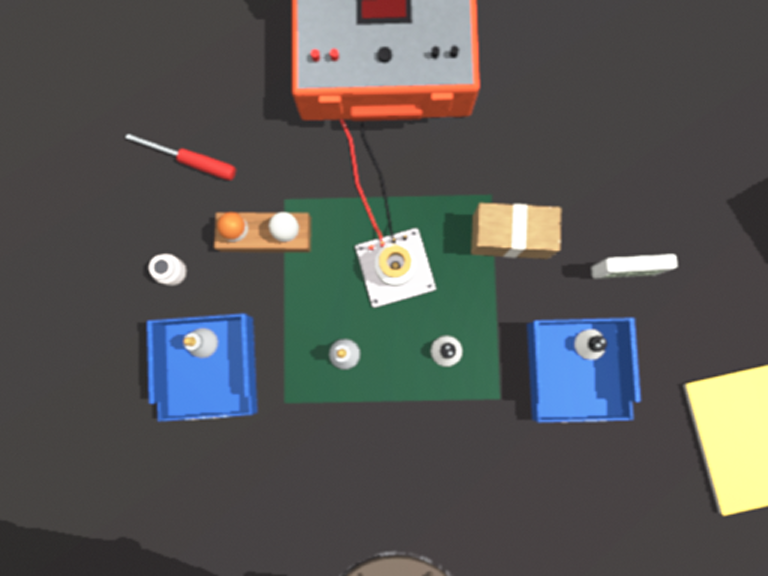

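View pics/s0.png

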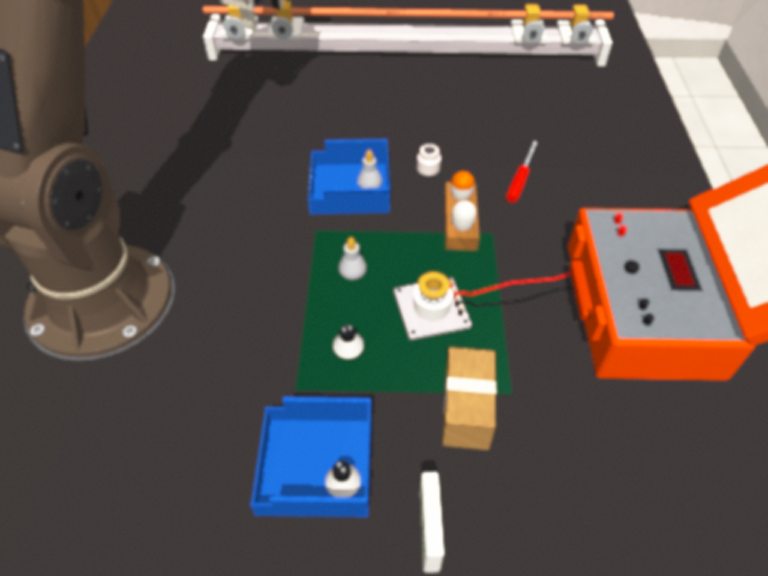

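The top view (1.5×) shows the reflector at (343,353), spot at (447,351), socket ring at (395,262), opal globe at (284,227) with amber beside it. The reflector bin is on the left and the spot bin on the right. Next I'll make enlarged crops to read positions more closely.

```bash
python3 - <<'E'
from h import *
import pickle
t,s=pickle.load(open("d.pkl","rb"))
def c(d,u,v,l):
    u,v=int(u/1.5),int(v/1.5); im=d["color"][v-24:v+25,u-24:u+25,::-1]
    im=np.ascontiguousarray(cv2.resize(im[:48,:48],None,fx=4,fy=4,interpolation=cv2.INTER_CUBIC))
    for k in range(0,48,8):
        cv2.line(im,(k*4,0),(k*4,5),(0,255,255),1); cv2.line(im,(0,k*4),(5,k*4),(0,255,255),1)
    cv2.putText(im,f"{u-24},{v-24}",(8,185),0,.5,(0,255,255),1); return im
rows=[np.hstack([c(d,*p,"") for p in ps]) for d,ps in((t,[(343,353),(447,351),(395,262),(284,227)]),(s,[(351,255),(348,335),(433,290),(464,215)]))]
cv2.imwrite("pics/c.png",np.vstack(rows))
E
```

```text
(no output)
```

View pics/c.png

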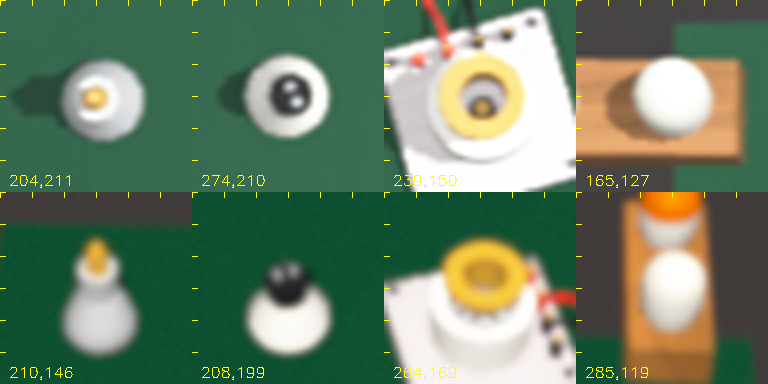

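```bash
cat >> h.py <<'E'
def tri(l):
    A=np.zeros((3,3));b=np.zeros(3)
    for d,u,v in l:
        o=np.array(d["origin"]);r=p2w(d,u,v,0)-o;r/=np.linalg.norm(r);P=np.eye(3)-np.outer(r,r);A+=P;b+=P@o
    return np.linalg.solve(A,b)
E
python3 - <<'E'
from h import *
import pickle
t,s=pickle.load(open("d.pkl","rb"))
np.set_printoptions(precision=4,suppress=True)
def f(n,tu,su,z):
    print(n,p2w(t,*tu,z)[:2],p2w(s,*su,z)[:2],tri([(t,*tu),(s,*su)]))
f("refl cap",(227.75,235.2),(234,160),.083)
f("refl face",(230,236.2),(234.75,177.5),.008)
f("spot face",(297.75,234),(232,229.5),.008)
f("spot neck",(298.75,233.75),(232,219.5),.048)
f("ring",(263.25,174),(289,188.5),.071)
f("globe",(189.25,151.25),(309.25,142),.065)
# rack corners (1.5x top picture), z=.034
for q in((215,212),(310,212),(310,250),(215,250)): print("rack",p2w(t,q[0]/1.5,q[1]/1.5,.034)[:2])
for q in((152,320),(249,315),(256,412),(160,420)): print("binL",p2w(t,q[0]/1.5,q[1]/1.5,.065 if q[1]<400 else .035)[:2])
for q in((532,320),(635,318),(634,418),(536,422)): print("binR",p2w(t,q[0]/1.5,q[1]/1.5,.065 if q[1]<400 else .035)[:2])
for q,z in(((201,343),.008),((591,346),.008)): print("inbin",p2w(t,q[0]/1.5,q[1]/1.5,z+.004)[:2])
E
```

```text
refl cap [0.449  0.0761] [0.4489 0.0768] [0.449  0.076  0.0838]
refl face [0.4483 0.0767] [0.4478 0.0806] [0.4482 0.0763 0.0129]
spot face [ 0.4507 -0.0931] [ 0.4503 -0.0944] [ 0.4505 -0.0933  0.0064]
spot neck [ 0.4503 -0.0918] [ 0.452  -0.0918] [ 0.4511 -0.0917  0.0478]
ring [ 0.5935 -0.0092] [ 0.5934 -0.0083] [ 0.5933 -0.0092  0.0721]
globe [0.6542 0.1692] [0.6556 0.1686] [0.6552 0.1695 0.0639]
rack [0.6897 0.2909]
rack [0.6863 0.131 ]
rack [0.6215 0.1312]
rack [0.6248 0.2899]
binL [0.507  0.3798]
binL [0.5121 0.2247]
binL [0.3576 0.2192]
binL [0.3475 0.3745]
binR [ 0.4957 -0.2239]
binR [ 0.4958 -0.3858]
binR [ 0.3382 -0.3859]
binR [ 0.3345 -0.2298]
inbin [0.4714 0.3176]
inbin [ 0.4546 -0.332 ]
```

Both cameras agree to 1–2 mm and the heights come out right. I'll take the reflector first: square up the jaws and move over it.

Emit:
step_arm(plan=[0,0,0,0,0,-7.8,0,0,0,0,0,-7.8,0,0,0,0,0,-7.7,0,0,0,0,0,0], hand=6)

```text
clock: 0.6
position: [0.2474, 0.5737, 0.2343]
ee_rot: [-0.0, 0.001, 1.0, -0.0]
wrist_force: [-0.2, 0.3, 0.0]
finger_gap: 0.661
```

Emit:
step_arm(plan=[-2,-5,0,0,0,0,-2,-5,0,0,0,0,-2,-5,0,0,0,0,-2,-5,0,0,0,0,-2,-5,0,0,0,0,-2,-5,0,0,0,0,-2,-5,0,0,0,0,-2,-5,0,0,0,0,-2,-5,0,0,0,0,-2.2,-4.8,0,0,0,0])

```text
clock: 1.85
position: [0.4495, 0.0743, 0.2349]
ee_rot: [0.0, 0.002, 1.0, 0.0]
wrist_force: [0.5, 0.1, -0.4]
finger_gap: 0.651
```

Emit:
step_arm(plan=[0,0,0,0,0,0,0,0,0,0,0,0])

```text
clock: 2.1
position: [0.4489, 0.0765, 0.2346]
ee_rot: [-0.0, 0.001, 1.0, 0.0]
wrist_force: [-1.0, 0.4, 0.4]
finger_gap: 0.653
```

```bash
python3 - <<'E'
from h import *
s=ctrl.sense();print(s["position"],rot(s["ee_rot"]).round(4),s["joints"].round(2),s["clock"],s["wrist_force"])
E
```

```text
[0.4488959  0.07650548 0.23460787] [[-1.0e+00  2.4e-03 -5.0e-04]
 [ 2.4e-03  1.0e+00  5.0e-04]
 [ 5.0e-04  5.0e-04 -1.0e+00]] [-0.47  0.15  0.21  1.98 -0.04  1.01  1.33] 2.1 [-0.99769455  0.39365441  0.43563263]
```

Emit:
step_arm(plan=[0,0,3,0,0,0,0,0,3,0,0,0,0,0,3,0,0,0,0,0,3,0,0,0,0,0,3,0,0,0,0,0,2,0,0,0,0,0,1.3,0,0,0,0,0,0,0,0,0,0,0,0,0,0,0])

```text
clock: 3.22
position: [0.4496, 0.0764, 0.0523]
ee_rot: [0.0, -0.0, 1.0, 0.0]
wrist_force: [-0.1, 0.5, 0.1]
finger_gap: 0.653
```

Emit:
step_arm(plan=[0,0,0,0,0,0,0,0,0,0,0,0,0,0,0,0,0,0,0,0,0,0,0,0,0,0,0,0,0,0,0,0,0,0,0,0], hand=1.5)

```text
clock: 3.98
position: [0.4492, 0.076, 0.0517]
ee_rot: [0.0, 0.0, 1.0, 0.0]
wrist_force: [0.5, 0.2, 0.9]
finger_gap: 0.279
```

```bash
python3 - <<'E'
from h import *
snap("side","s1.png",(150,60,350,240),3)
E
```

```text
(no output)
```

View pics/s1.png

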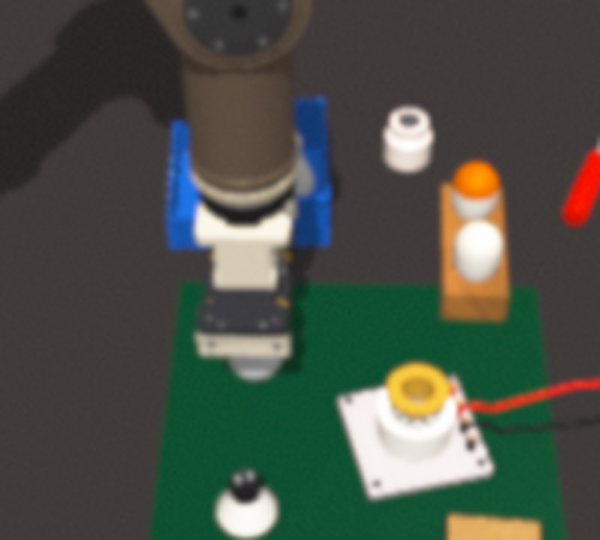

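The gap is 25.7 mm against a 26 mm neck, so the reflector is held. In the picture the jaws sit on it at (245,345). Next I'll lift and carry it to the front half of the left bin.

Emit:
step_arm(plan=[0,0,-1,0,0,0,0,0,-2.5,0,0,0,0,0,-3,0,0,0,0,0,-3,0,0,0,0,0,-2.5,0,0,0,0,0,-1,0,0,0])

```text
clock: 4.78
position: [0.4498, 0.076, 0.1834]
ee_rot: [0.001, 0.0, 1.0, 0.0]
wrist_force: [0.6, 0.2, -0.4]
finger_gap: 0.273
```

Emit:
step_arm(plan=[0.3,1.1,0,0,0,0,0.6,2.5,0,0,0,0,0.8,3,0,0,0,0,0.8,3,0,0,0,0,0.8,3,0,0,0,0,0.8,3,0,0,0,0,0.8,3,0,0,0,0,0.6,2.5,0,0,0,0,0.2,1,0,0,0,0,0,0,0,0,0,0])

```text
clock: 6.02
position: [0.3917, 0.297, 0.181]
ee_rot: [-0.001, -0.0, 1.0, -0.001]
wrist_force: [-0.7, -0.0, -0.8]
finger_gap: 0.275
```

```bash
python3 - <<'E'
from h import *
s=ctrl.sense();print(s["position"],s["finger_gap"],s["wrist_force"])
snap("side","s2.png",(150,60,350,240),3)
E
```

```text
[0.39168216 0.29704015 0.18095996] 0.2749909860829546 [-0.72500729 -0.0149705  -0.75162236]
```

View pics/s2.png

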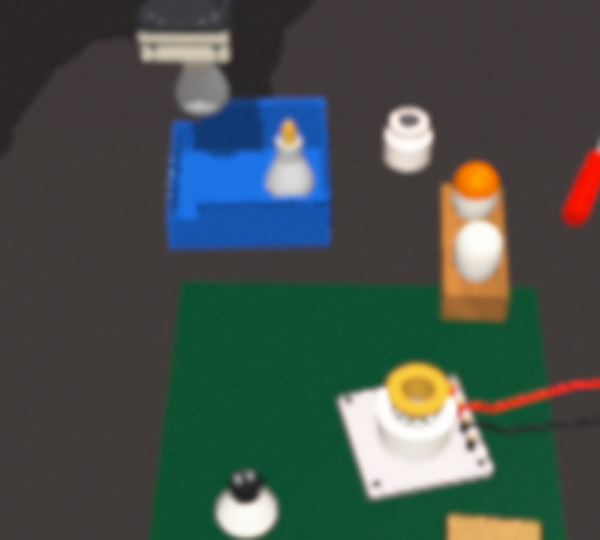

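The reflector hangs upright in the jaws at (200,90), and the existing one stands in the rear half at (290,170). Lowering it now.

Emit:
step_arm(plan=[0,0,1.5,0,0,0,0,0,2.5,0,0,0,0,0,2.5,0,0,0,0,0,2.5,0,0,0,0,0,2,0,0,0,0,0,0.8,0,0,0,0,0,0.5,0,0,0,0,0,0.1,0,0,0,0,0,0,0,0,0,0,0,0,0,0,0])

```text
clock: 7.32
position: [0.3925, 0.2972, 0.0582]
ee_rot: [0.0, 0.0, 1.0, 0.0]
wrist_force: [0.0, 0.2, -1.3]
finger_gap: 0.276
```

```bash
python3 - <<'E'
from h import *
s=ctrl.sense();print(s["position"],s["finger_gap"],s["wrist_force"])
E
```

```text
[0.39249863 0.29719137 0.05818821] 0.275818959750094 [ 0.0338614   0.16072682 -1.32297758]
```

Emit:
step_arm(plan=[0,0,0.2,0,0,0,0,0,0,0,0,0])

```text
clock: 7.58
position: [0.3923, 0.2971, 0.0558]
ee_rot: [0.0, 0.0, 1.0, 0.0]
wrist_force: [0.6, -0.1, -0.2]
finger_gap: 0.274
```

Emit:
step_arm(plan=[0,0,0,0,0,0,0,0,0,0,0,0,0,0,0,0,0,0], hand=5)

```text
clock: 7.95
position: [0.3922, 0.297, 0.0557]
ee_rot: [-0.0, 0.0, 1.0, 0.0]
wrist_force: [0.6, -0.1, 0.4]
finger_gap: 0.526
```

Emit:
step_arm(plan=[0,0,-1.5,0,0,0,0,0,-3,0,0,0,0,0,-3,0,0,0,0,0,-3,0,0,0,0,0,-2,0,0,0,0,0,0,0,0,0])

```text
clock: 8.7
position: [0.3931, 0.2977, 0.1829]
ee_rot: [0.001, 0.0, 1.0, 0.001]
wrist_force: [-0.3, 0.1, -0.6]
finger_gap: 0.543
```

Emit:
step_arm(plan=[-0.6,-4,0,0,0,0,-0.6,-4,0,0,0,0,-0.6,-4,0,0,0,0,-0.6,-4,0,0,0,0,-0.6,-4,0,0,0,0,-0.6,-4,0,0,0,0,-0.6,-4,0,0,0,0,-0.6,-4,0,0,0,0,-0.6,-4,0,0,0,0,-0.4,-2.9,0,0,0,0], hand=6)

```text
clock: 9.95
position: [0.4497, -0.0939, 0.1803]
ee_rot: [-0.0, 0.001, 1.0, -0.0]
wrist_force: [-0.4, 0.2, 0.5]
finger_gap: 0.656
```

Emit:
step_arm(plan=[0,0,0,0,0,0,0,0,0,0,0,0])

```text
clock: 10.2
position: [0.4497, -0.0913, 0.1803]
ee_rot: [-0.001, -0.0, 1.0, 0.0]
wrist_force: [-0.4, 0.4, 0.4]
finger_gap: 0.655
```

```bash
python3 - <<'E'
from h import *
s=ctrl.sense();print(s["position"],s["finger_gap"],s["wrist_force"])
snap("side","s3.png",(150,60,350,240),3)
E
```

```text
[ 0.44969159 -0.09133335  0.18027162] 0.6545652997676498 [-0.41393525  0.42408497  0.41710893]
```

View pics/s3.png

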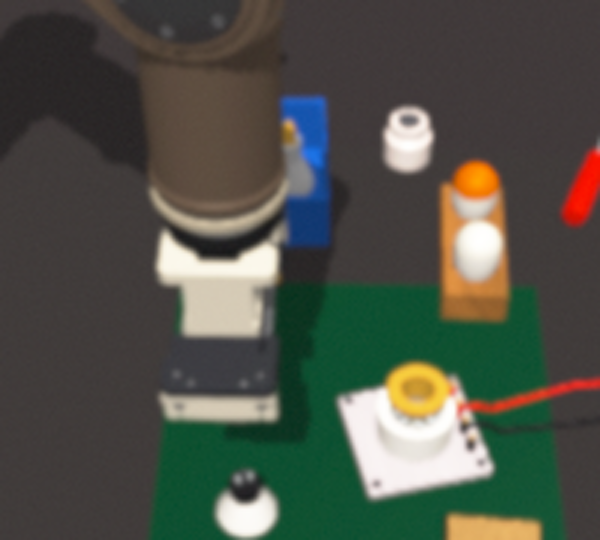

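The gripper is over the spot at (245,490), and the arm hides the left bin, so I'll check that bin later. Descending on the spot's neck.

Emit:
step_arm(plan=[0,-0.1,3,0,0,0,0,0,3,0,0,0,0,0,3,0,0,0,0,0,3,0,0,0,0,0,1.5,0,0,0,0,0,0.6,0,0,0,0,0,0,0,0,0,0,0,0,0,0,0])

```text
clock: 11.25
position: [0.4507, -0.0928, 0.0404]
ee_rot: [0.001, -0.0, 1.0, 0.0]
wrist_force: [-0.1, 0.4, 0.3]
finger_gap: 0.655
```

Emit:
step_arm(plan=[0,0,0,0,0,0,0,0,0,0,0,0,0,0,0,0,0,0,0,0,0,0,0,0,0,0,0,0,0,0,0,0,0,0,0,0], hand=1.5)

```text
clock: 12.0
position: [0.4502, -0.093, 0.0398]
ee_rot: [0.0, 0.0, 1.0, 0.0]
wrist_force: [-0.1, -0.5, 2.2]
finger_gap: 0.282
```

Emit:
step_arm(plan=[0,0,-1,0,0,0,0,0,-2.5,0,0,0,0,0,-3,0,0,0,0,0,-3,0,0,0,0,0,-2.5,0,0,0,0,0,-1,0,0,0,0,0,0,0,0,0])

```text
clock: 12.88
position: [0.4503, -0.093, 0.17]
ee_rot: [0.001, 0.0, 1.0, 0.0]
wrist_force: [0.0, -0.0, -1.0]
finger_gap: 0.284
```

```bash
python3 - <<'E'
from h import *
d=snap("side"); t=snap("top")
a=d["color"][60:360,150:350,::-1];b=t["color"][150:384,90:440,::-1]
cv2.imwrite("pics/s4.png",np.hstack([cv2.resize(a,(300,450)),cv2.resize(b,(480,450))]))
E
```

```text
(no output)
```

View pics/s4.png

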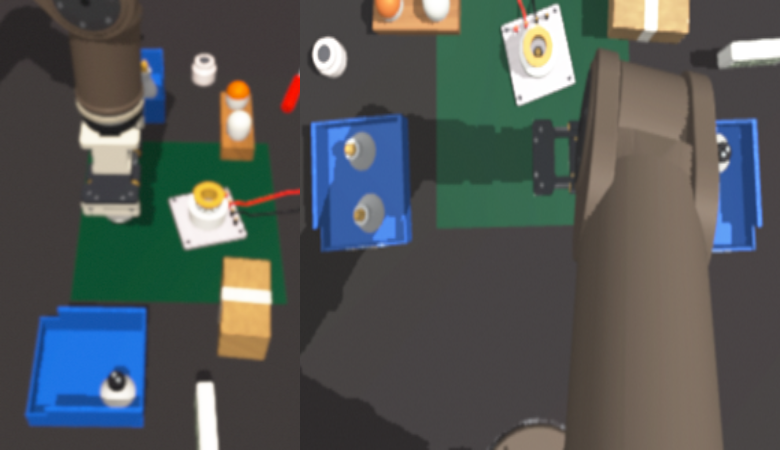

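Both reflectors stand in the left bin (top-view crop, (357,150) and (367,213)), and the spot is lifted. Next I'll carry it to the front half of the right bin.

Emit:
step_arm(plan=[0.4,-1,0,0,0,0,0.9,-2.5,0,0,0,0,1,-3,0,0,0,0,1,-3,0,0,0,0,1,-3,0,0,0,0,1,-3,0,0,0,0,1,-3,0,0,0,0,0.7,-1.7,0,0,0,0,0.2,-0.5,0,0,0,0,0,0,0,0,0,0])

```text
clock: 14.22
position: [0.3777, -0.2999, 0.1693]
ee_rot: [-0.0, 0.0, 1.0, 0.0]
wrist_force: [0.4, 0.3, -0.3]
finger_gap: 0.282
```

Emit:
step_arm(plan=[0,0,1.5,0,0,0,0,0,2.5,0,0,0,0,0,2.5,0,0,0,0,0,2.5,0,0,0,0,0,2,0,0,0,0,0,0.8,0,0,0,0,0,0.5,0,0,0,0,0,0.2,0,0,0,0,0,0,0,0,0,0,0,0,0,0,0])

```text
clock: 15.48
position: [0.3784, -0.3002, 0.0451]
ee_rot: [0.0, 0.0, 1.0, -0.0]
wrist_force: [0.5, 0.7, -0.5]
finger_gap: 0.28
```

Contact should come at about z = 0.044. I'll go down slightly, release, retreat and move on towards the globe.

Emit:
step_arm(plan=[0,0,0.1,0,0,0,0,0,0,0,0,0])

```text
clock: 15.72
position: [0.3782, -0.3001, 0.0438]
ee_rot: [0.0, 0.0, 1.0, -0.0]
wrist_force: [-0.3, -0.6, -0.1]
finger_gap: 0.28
```

Emit:
step_arm(plan=[0,0,0,0,0,0,0,0,0,0,0,0,0,0,0,0,0,0], hand=5)

```text
clock: 16.1
position: [0.3782, -0.3, 0.0437]
ee_rot: [0.0, 0.0, 1.0, -0.0]
wrist_force: [-0.4, -0.0, 0.9]
finger_gap: 0.53
```

Emit:
step_arm(plan=[0,0,-1.5,0,0,0,0,0,-3,0,0,0,0,0,-3,0,0,0,0,0,-3,0,0,0,0,0,-3,0,0,0,0,0,-2.5,0,0,0,0,0,0,0,0,0])

```text
clock: 16.98
position: [0.379, -0.3008, 0.2063]
ee_rot: [0.002, 0.0, 1.0, -0.001]
wrist_force: [0.4, 0.0, -0.3]
finger_gap: 0.542
```

Emit:
step_arm(plan=[-2.4,4.2,0,0,0,0,-2.4,4.2,0,0,0,0,-2.4,4.2,0,0,0,0,-2.4,4.2,0,0,0,0,-2.4,4.2,0,0,0,0,-2.4,4.2,0,0,0,0,-2.4,4.2,0,0,0,0,-2.4,4.2,0,0,0,0,-2.4,4.2,0,0,0,0,-2.4,4.2,0,0,0,0])

```text
clock: 18.23
position: [0.6184, 0.1211, 0.2032]
ee_rot: [-0.0, 0.0, 1.0, -0.0]
wrist_force: [-0.6, -0.2, 0.5]
finger_gap: 0.545
```

Emit:
step_arm(plan=[-2.4,3.2,0,0,0,0,-1.3,1.7,0,0,0,0,0,0,0,0,0,0,0,0,0,0,0,0], hand=5.6)

```text
clock: 18.73
position: [0.6546, 0.1676, 0.2033]
ee_rot: [-0.001, 0.001, 1.0, -0.001]
wrist_force: [-0.6, -0.1, -0.5]
finger_gap: 0.608
```

```bash
python3 - <<'E'
from h import *
s=ctrl.sense();print(s["position"],s["finger_gap"],s["joints"].round(2))
d=snap("side"); t=snap("top")
a=d["color"][60:360,150:350,::-1];b=t["color"][80:314,90:440,::-1]
cv2.imwrite("pics/s5.png",np.hstack([cv2.resize(a,(300,450)),cv2.resize(b,(480,450))]))
E
```

```text
[0.65461555 0.16758821 0.20334225] 0.6077853985163938 [-0.5   0.55  0.27  1.49 -0.16  1.13  1.37]
```

View pics/s5.png

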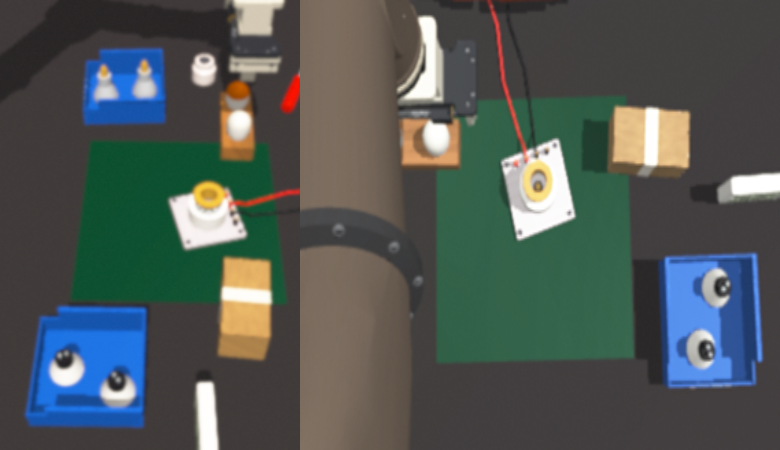

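All four lamps stand in their own bins: in the top-view crop the spots are at (717,287) and (702,350), and in the side crop the reflectors are at (105,85) and (144,80). Descending on the opal globe.

Emit:
step_arm(plan=[0,0.15,2,0,0,0,0,0,3,0,0,0,0,0,3,0,0,0,0,0,2.5,0,0,0,0,0,2,0,0,0,0,0,1.5,0,0,0,0,0,0.5,0,0,0,0,0,0,0,0,0,0,0,0,0,0,0])

```text
clock: 19.95
position: [0.6558, 0.1706, 0.0596]
ee_rot: [0.001, 0.0, 1.0, 0.0]
wrist_force: [0.2, 0.0, -0.2]
finger_gap: 0.609
```

Emit:
step_arm(plan=[0,0,0,0,0,0,0,0,0,0,0,0,0,0,0,0,0,0,0,0,0,0,0,0,0,0,0,0,0,0,0,0,0,0,0,0], hand=3)

```text
clock: 20.7
position: [0.6555, 0.1705, 0.0592]
ee_rot: [0.0, 0.0, 1.0, 0.0]
wrist_force: [-0.5, 0.5, 5.8]
finger_gap: 0.478
```

Emit:
step_arm(plan=[0,0,-0.5,0,0,0,0,0,-1,0,0,0,0,0,-1.5,0,0,0,0,0,-2,0,0,0,0,0,-2.5,0,0,0,0,0,-2.5,0,0,0,0,0,-1.5,0,0,0,0,0,-0.5,0,0,0,0,0,0,0,0,0])

```text
clock: 21.82
position: [0.6551, 0.1704, 0.1786]
ee_rot: [-0.0, 0.0, 1.0, 0.0]
wrist_force: [-0.1, -0.0, -0.8]
finger_gap: 0.479
```

Emit:
step_arm(plan=[0.3,-1,0,0,0,0,0.7,-2,0,0,0,0,0.8,-2.5,0,0,0,0,0.8,-2.5,0,0,0,0,0.8,-2.5,0,0,0,0,0.8,-2.5,0,0,0,0,0.8,-2.5,0,0,0,0,0.7,-1.5,0,0,0,0,0.4,-0.9,0,0,0,0,0,0,0,0,0,0])

```text
clock: 23.08
position: [0.5941, -0.0089, 0.1788]
ee_rot: [0.0, 0.0, 1.0, 0.0]
wrist_force: [0.2, -0.4, -0.4]
finger_gap: 0.48
```

Emit:
step_arm(plan=[0,0,0,0,0,0])

```text
clock: 23.2
position: [0.5945, -0.0075, 0.1787]
ee_rot: [0.0, -0.001, 1.0, 0.0]
wrist_force: [-0.4, -0.7, -0.7]
finger_gap: 0.482
```

```bash
python3 - <<'E'
from h import *
import pickle
s=ctrl.sense();print(s["position"],s["finger_gap"],s["wrist_force"],rot(s["ee_rot"]).round(4))
d=snap("side"); t=snap("top"); pickle.dump((t,d),open("d2.pkl","wb"))
a=d["color"][120:220,240:340,::-1];b=t["color"][120:220,210:310,::-1]
cv2.imwrite("pics/s6.png",np.hstack([cv2.resize(x,(400,400),interpolation=cv2.INTER_CUBIC) for x in(a,b)]))
p=s["position"]
for z in(.071,.118,.169-.03): print(w2p(d,[p[0],p[1],z]))
for z in (p[2]-.052,p[2]-.052+.027): print("tip/shoulder",w2p(d,[p[0],p[1],z]))
print("ring",w2p(d,[.5935,-.009,.071]))
E
```

```text
[ 0.59450182 -0.00747489  0.1787067 ] 0.48175704505729133 [-0.37706717 -0.66639164 -0.66931876] [[-1.0e+00 -1.1e-03  2.0e-04]
 [-1.1e-03  1.0e+00  6.0e-04]
 [-2.0e-04  6.0e-04 -1.0e+00]]
[289.40610048 188.27110252]
[290.5578255  176.10716189]
[291.0986608  170.39513128]
tip/shoulder [290.78001074 173.76055304]
tip/shoulder [291.48767056 166.28660582]
ring [289.02906009 188.7250064 ]
```

View pics/s6.png

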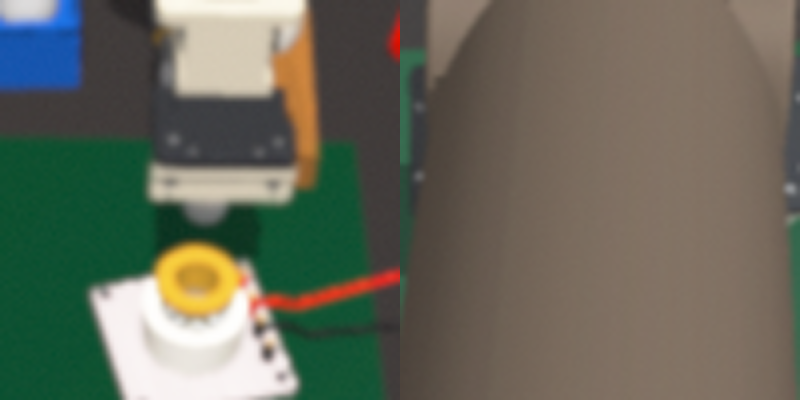

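The cap is visible below the jaws at about (204,215) in the 4× side crop, which matches the predicted axis within about 0.2 px. The ring hole centre is at (199,277). I'll shift y by about −1.2 mm and lower, watching the forces.

Emit:
step_arm(plan=[0.05,-0.12,1.5,0,0,0,0,0,2,0,0,0,0,0,1.3,0,0,0,0,0,0.3,0,0,0,0,0,0,0,0,0,0,0,0,0,0,0])

```text
clock: 24.05
position: [0.5941, -0.0098, 0.1283]
ee_rot: [0.001, 0.0, 1.0, 0.0]
wrist_force: [0.2, 1.1, -1.0]
finger_gap: 0.478
```

Emit:
step_arm(plan=[0,0,0.3,0,0,0,0,0,0.3,0,0,0,0,0,0.3,0,0,0,0,0,0.3,0,0,0,0,0,0.3,0,0,0,0,0,0,0,0,0])

```text
clock: 24.8
position: [0.5935, -0.0098, 0.1124]
ee_rot: [-0.0, 0.0, 1.0, 0.0]
wrist_force: [-0.1, -0.0, -0.2]
finger_gap: 0.479
```

```bash
python3 - <<'E'
from h import *
for i in range(1):
  s=ctrl.sense();print(s["position"],s["finger_gap"],s["wrist_force"],s["ft_torque"])
E
```

```text
[ 0.59351269 -0.009763    0.11240431] 0.47858543416946825 [-0.0500568  -0.03763059 -0.17105167] [ 0.02668785  0.05470326 -0.03852233]
```

The cap is 11 mm into the hole with no side force, so I'll continue to the seat.

Emit:
step_arm(plan=[0,0,0.4,0,0,0,0,0,0.4,0,0,0,0,0,0.4,0,0,0,0,0,0.4,0,0,0,0,0,0.2,0,0,0,0,0,0,0,0,0])

```text
clock: 25.55
position: [0.5937, -0.0098, 0.0947]
ee_rot: [-0.0, 0.0, 1.0, 0.0]
wrist_force: [-0.3, 0.0, 2.3]
finger_gap: 0.482
```

Emit:
step_arm(plan=[0,0,0.3,0,0,0,0,0,0.3,0,0,0,0,0,0.2,0,0,0,0,0,0,0,0,0,0,0,0,0,0,0])

```text
clock: 26.18
position: [0.5938, -0.0098, 0.0869]
ee_rot: [0.0, 0.0, 1.0, 0.0]
wrist_force: [-0.7, -0.5, 4.0]
finger_gap: 0.482
```

Emit:
step_arm(plan=[0,0,0.2,0,0,0,0,0,0.2,0,0,0,0,0,0,0,0,0,0,0,0,0,0,0])

```text
clock: 26.68
position: [0.5939, -0.0098, 0.0828]
ee_rot: [0.0, 0.0, 1.0, 0.0]
wrist_force: [-0.9, -0.6, 5.1]
finger_gap: 0.483
```

Emit:
step_arm(plan=[0,0,0.1,0,0,0,0,0,0,0,0,0,0,0,0,0,0,0])

```text
clock: 27.05
position: [0.594, -0.0098, 0.0821]
ee_rot: [0.0, 0.0, 1.0, 0.0]
wrist_force: [-2.3, -0.7, 8.3]
finger_gap: 0.477
```

Emit:
step_arm(plan=[0,0,0.1,0,0,0,0,0,0,0,0,0,0,0,0,0,0,0])

```text
clock: 27.42
position: [0.5943, -0.0098, 0.082]
ee_rot: [0.001, 0.0, 1.0, 0.0]
wrist_force: [-3.9, -0.6, 17.9]
finger_gap: 0.48
```

The contact is met at TCP z = 0.082 with 18 N of push, of which about 7 N is the spring. I'll hold for a moment and check.

Emit:
step_arm(plan=[0,0,0,0,0,0,0,0,0,0,0,0,0,0,0,0,0,0,0,0,0,0,0,0,0,0,0,0,0,0,0,0,0,0,0,0,0,0,0,0,0,0,0,0,0,0,0,0])

```text
clock: 28.42
position: [0.5943, -0.0098, 0.082]
ee_rot: [0.001, 0.0, 1.0, 0.0]
wrist_force: [-4.0, 0.7, 16.7]
finger_gap: 0.482
```

```bash
python3 - <<'E'
from h import *
s=ctrl.sense();print(s["position"],s["finger_gap"],s["wrist_force"],s["ft_torque"],abs(s["joint_velocities"]).max())
d=snap("side")
a=d["color"][60:360,150:350,::-1];b=d["color"][120:220,240:340,::-1]
cv2.imwrite("pics/s7.png",np.hstack([cv2.resize(a,(300,450)),cv2.resize(b,(450,450),interpolation=cv2.INTER_CUBIC)]))
E
```

```text
[ 0.59434671 -0.00975666  0.08200341] 0.48209827428801555 [-4.02139253  0.71913227 16.67019413] [ 0.06819996  0.92494602 -0.00943835] 0.0016341636666710325
```

View pics/s7.png

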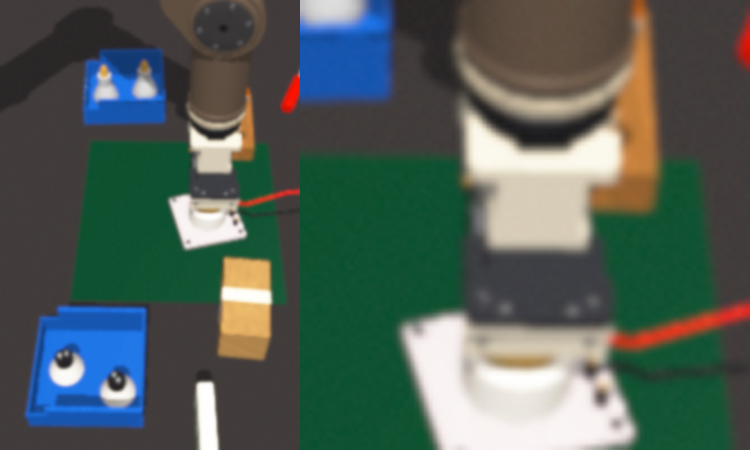

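The ring is pressed down nearly onto the turret under the jaws at (515,360), the force is steady, and all four lamps are in their bins. Handing in.

```bash
python3 -c "
from rig import workorder,ctrl
print(workorder.hand_in()); s=ctrl.sense(); print(s['clock'],s['position'],s['wrist_force'])"
```

```text
the job is handed in; nothing more can be done
None
the job is handed in; nothing more can be done
```

The job is handed in at about 28.5 s on the robot's clock, with the arm still pressing the opal globe down in the socket. No verdict was reported.

- **Bins:** I set the silver reflector in the left bin and the white spot in the right bin, each beside its own kind. I released them on the bin floor, and the last picture shows all four lamps standing.
- **Opal globe:** I lifted it from the block and put it cap first into the ring without side force.
- **Pressing:** The spring force rose to about 5 N, then went up sharply at TCP z = 0.082 m, where the tip should meet the contact. It held steady at about 17 N down. I estimate 7 N of that on the spring and 9–10 N on the contact, since only the total push can be measured.
- **Alignment:** The tool was within about 1 mm of the ring axis as I measured it, upright, and still. About 4 N of sideways force in x remained, and I left it there because it was steady.
- **Not checked:** The amber globe was hidden behind the arm in the last view, though nothing touched it on the way. I could not read the robot's state after handing in, so the final second is unconfirmed.

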